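Right the tipped sample bottle and hold the bench camera up at its second stop

ROBOT

A 6-joint arm with a two-finger parallel gripper is mounted at the origin on the work surface. World frame = base frame: x ahead of the robot, y to its left, z up, the work surface at z = 0. Lengths are in mm, angles in rad, forces in N, time in s.
With the tool pointing down it reaches from about 300 to 775 mm from the base axis. Payload 14.6 kg.
Tool frame: the origin (TCP) lies on the centre line of the jaws, within the pads' length; the fingertips stand 19 mm ahead of it and the grasp point (between the pads) is the TCP (bot.tip_reach is the distance from the TCP to the fingertips, in mm); z points along the fingers, y is the line along which they close (so a half turn about z gives the same grasp; the last joint's range is limited). The gripper opens to 85 mm and grips with 20 to 120 N. Pads are 22 mm wide; open, the fingers measure 114 mm over their backs; the gripper's body (76 mm by 85 mm) begins 54 mm behind the grasp point. The pads swing forward as they close: fully open they stand 13 mm farther back than shut.
Start: joints at [-1.336, 0.3, 1.521, -0, 1.321, -0.067], TCP at [163.475, -525.134, 250.281] pointing down, gripper open.
Joint ranges: [-3.03, 3.03], [-0.79, 2.21], [0.23, 2.52], [-1.04, 4.18], [0, 3.07], [-2.55, 2.55]. Speed limits (rad/s): [2.22, 2.22, 2.57, 3.14, 3.14, 3.14].

INTERFACE

Orientations are given as a unit quaternion [w, x, y, z].
In Python, from rig import bot gives the robot as it stands. Calls block until the motion is done:
- bot.move_to(position, orientation): joint-space move of the TCP to a pose.
- bot.servo_line(position, attitude=None, speed=150, until_force=None): straight line of the TCP; attitude=None keeps the orientation; speed is the mean speed in mm/s. With until_force (N) it stops when the force on the tool has changed by that much, and returns True; else False.
- bot.move_joints(angles): joint-space move.
- bot.move_gripper(opening, grip_force=None): finger opening in mm; grip_force is the grip in N (None keeps the last); returns when the fingers have stopped.
- bot.dwell(seconds).
- bot.ik(position, orientation): joint angles nearest the present ones, or None.
- bot.read_state(): the state.
- bot.read_camera(name): name is "scene" or "top"; returns a dict with "image" (384x512x3 uint8, blue, green, red), "depth" (384x512 float32, mm along the optical axis (not along the pixel's ray), 0 where there is no reading), "fovy" (degrees; the focal length in pixels is half the picture's height over the tangent of half this angle, whatever the lens; pixels are square), "cx", "cy" (the principal point, pixels), "eye" and "attitude" of the camera in the world. Camera axes: x right, y down, z forward; pixel columns grow to the right and rows downward; lengths in mm; the calibration is good to about 2 mm. A picture is of the moment at which its call begins.
A pose or a line that the arm cannot do raises bot.MotionError and nothing moves.
- bot.finish_job(): hands the job in; it is judged then, once.
The state is a dict: "clock": time; "joint_positions": joint angles; "qvel": joint speeds; "effort": joint torques, N m; "ee_pos": TCP position; "tool_rot": TCP orientation; "ft_force": force on the tool from outside, world axes, zero at the start; "moment": the same for the moment, N m; "grip_width": finger opening in mm; "grip_force": force on a finger pad.
Only numpy, scipy, OpenCV 4.12 (cv2) and the standard library are available. Lean on these libraries where they do the work, as an engineer would, in place of code of your own. Each camera call takes 0.05 s, during which the arm holds its last target. There are 200 camera calls.

TASK

Get the sample line-up ready for its picture: first stand the tipped, blue-capped bottle upright on the empty square of the white lane and let go of it. Then pinch the grip of the bench camera so that its green release button is pressed in, pull the mast up past the first stop to the second stop, at the top of its travel, and finish while still holding it up there with the button squeezed. Leave the other bottles and the glassware where they stand.

Things in the scene. Friction and masses are not known exactly. Their poses are not given: they have to be found in the camera images.
- lane: white flat board, 290 (its x) x 190 (its y) mm, 4 mm thick, fixed to the bench, its long side running away from the robot, a thin blue line along each long edge; three black outlined squares of 62 mm in a row along its x axis. Origin under its centre at bench height, z up.
- square0 (a point): centre of the outlined square nearest the robot (-x end of the lane), on the lane's upper face (4 mm above the bench); 105 mm from the middle square
- square1 (a point): centre of the middle outlined square, on the lane's upper face
- square2 (a point): centre of the outlined square farthest from the robot (+x end of the lane), on the lane's upper face; 105 mm from the middle square
- bottle: the tipped bottle, lying on a flat side over the one empty square: amber, paper label, BLUE cap, about 0.18 kg. Square body 46 x 46 x 100 mm, neck, then cap 30 mm diameter, 22 mm long; 130 mm over all. Origin at the centre of the square body, 50 mm from the bottom face. z runs from bottom to cap (lying, the cap points roughly to the robot's right); x, y square to the flat sides
- bottle_red: bystander: same bottle with a RED cap, standing on another square; same origin and axes
- bottle_yellow: bystander: same bottle with a YELLOW cap, standing on another square; same origin and axes
- stand: foot of the bench camera, fixed to the bench: grey plate 130 (x) x 150 (y) x 14 mm with a dark upright tube 30 mm square, to 134 mm above the bench, out of which the mast rises. Origin under the plate's centre, on the mast's axis. z up, x towards the green button's side, y towards the camera's lens
- grip (a point): centre of the grey grip block on top of the mast, level with the button's centre: 178 mm above the bench with the mast down. Block 28 (x) x 36 (y) x 52 mm (z), its top 22 mm above this point. Axes as stand. Pinch it from above along x, one finger on the button, one on the plain face opposite; a green mark on the top lies on the button's side
- lens (a point): middle of the camera's lens front, 79 mm from the mast's axis along +y. The white camera pod (42 mm in x, 32 mm high, from 30 to 70 mm out along y) sits on the +y side of the grip block and moves with it; its top is 2 mm below grip
- button_face (a point): centre of the green button's outer face, 16 mm wide x 18 mm high, standing 6 mm proud of the grip block's +x face when out and 1 mm proud when fully in; same axes as grip
- release (a joint): travel of the green button in m: 0 out, 0.005 fully in (towards -x of grip). Sprung: 3 N to start, 6 N fully in; springs out when let go. From about 0.003 inwards the mast is free; with the button out it is bolted at the bottom, the first or the second stop
- mast (a joint): height of the mast in m: 0 fully down, 0.060 first stop, 0.120 second stop, which is also the rigid end of its travel. Straight up and down. With the button in it slides freely (about 0.36 kg, little friction) and sinks by its own weight if it is let go; with the button out it catches at a stop.
- beaker_a: bystander: small glass beaker, 52 mm diameter, 70 mm high; origin under its base
- beaker_b: bystander: small glass beaker, 52 mm diameter, 70 mm high; origin under its base
- spot_plate: bystander: white ceramic spot plate, 70 x 100 x 12 mm, loose on the bench; origin under its base
- wash_bottle: bystander: white round bottle with a red cap, 60 mm diameter, 150 mm high; origin under its base
Not all that is in view belongs to the job. Leave any pink look-alike of the stand alone.

How it is judged (in metres and radians):
On the way, in this order (a step that is already met when the one before it is completed fails the run):
1. the blue-capped bottle stands upright and still on the empty square, let go (angle between bottle's own z axis and vertical below 0.1 rad and height (world z) of bottle between 0.049 and 0.059 m and linear speed of bottle below 0.03 m/s and contact force between the fingers and bottle below 0.1 N and (horizontal distance between bottle and square0 below 0.025 m or horizontal distance between bottle and square1 below 0.025 m or horizontal distance between bottle and square2 below 0.025 m)), for 0.3 s.
2. the green button is pressed in by the fingers while the mast is still down (value of joint release above 0.003 m and value of joint mast below 0.015 m and contact force between the fingers and release above 1 N), for 0.1 s.
3. the mast is up at its second stop (value of joint mast above 0.113 m), for 0.2 s.
At the end, for the whole second after the job is handed in: The fingers still hold the mast up: within 7 mm of the second stop (joint over 0.113), still, the button held in at least 3 mm so that the hand alone carries it; the blue-capped bottle stands upright (within 0.1 rad) on the lane, within 25 mm of a square's centre (value of joint mast above 0.113 m and value of joint release above 0.003 m and contact force between the fingers and release above 1 N and velocity of joint mast between -0.02 and 0.02 m/s and angle between bottle's own z axis and vertical below 0.1 rad and height (world z) of bottle between 0.049 and 0.059 m and (horizontal distance between bottle and square0 below 0.025 m or horizontal distance between bottle and square1 below 0.025 m or horizontal distance between bottle and square2 below 0.025 m)); the arm keeps its last pose, push and grip.
It fails at once if a neighbour bottle is shoved (over 30 mm) or tipped (distance of any of bottle_red, bottle_yellow from where it was at the start of the episode above 0.03 m or angle between any of bottle_red, bottle_yellow's own z axis and vertical above 0.4 rad).
It fails at once if other glassware is shoved (over 30 mm) (distance of any of beaker_a, beaker_b, spot_plate, wash_bottle from where it was at the start of the episode above 0.03 m).
It also fails if it takes over 58 s, if anything falls off the work surface, if the arm or the gripper's body presses on something with over 40 N, if the wrist force passes 120 N, or if a joint passes its speed limit or range.

## Working session

There is one attempt and no reset: what is moved stays moved. The work goes in short steps, each a Python script; the robot and the scene stay as the last script left them, time stands still between calls to the robot, and variables do not carry over. Pictures are saved under pics/ and viewed, at most 10 in all, crops included, and the job is handed in when it is done.

```bash
mkdir -p pics; ls
cat > h.py <<'E'
import numpy as np, cv2
from scipy.spatial.transform import Rotation as R
from rig import bot
def Rq(q): return R.from_quat([q[1],q[2],q[3],q[0]])
def quat(M):
    q=R.from_matrix(M).as_quat(); return [q[3],q[0],q[1],q[2]]
def cloud(c):
    d=c["depth"]; h,w=d.shape; f=h/2/np.tan(np.radians(c["fovy"])/2)
    u,v=np.meshgrid(np.arange(w),np.arange(h))
    P=np.dstack([(u-c["cx"])/f*d,(v-c["cy"])/f*d,d])
    W=P.reshape(-1,3)@Rq(c["attitude"]).as_matrix().T+np.array(c["eye"])
    W=W.reshape(h,w,3); W[d==0]=np.nan
    return W
def down(yx,yy):
    "tool down with closing axis y along (yx,yy)"
    y=np.array([yx,yy,0.]);y/=np.linalg.norm(y);z=np.array([0,0,-1.]);x=np.cross(y,z)
    return quat(np.column_stack([x,y,z]))
E
python3 - <<'E'
from h import *
ims=[]
for n in ("top","scene"):
    c=bot.read_camera(n); np.save(f"pics/{n}.npy",cloud(c)); cv2.imwrite(f"pics/{n}_raw.png",c["image"])
    print(n,c["eye"],c["attitude"],c["fovy"],c["cx"],c["cy"])
    cv2.imwrite(f"pics/{n}.png",cv2.resize(c["image"],(800,600),interpolation=cv2.INTER_CUBIC))
print(bot.read_state())
E
```

```text
pics
top [ 463.13824945  -90.80516074 1701.05464918] [-0.01411809  0.71669958 -0.69660644  0.02969595] 43.58822217379873 249.73996897921052 190.71112484596884
scene [1655.80219342 -223.59793042  850.61259747] [-0.35509161  0.64733204  0.5902595  -0.32628961] 56.52813988633623 257.18233716505637 196.105684798902
{'clock': 0.1, 'joint_positions': array([-1.33562328e+00,  3.00433425e-01,  1.52150881e+00,  3.09317849e-06,
        1.32065948e+00, -6.66495644e-02]), 'qvel': array([ 0.000905  ,  0.00103626, -0.00317565, -0.00031251, -0.00236078,
       -0.00105801]), 'effort': array([-3.38729569e-04, -5.44377780e+01, -3.62371516e+01, -8.40760549e-05,
        3.02149776e-03,  1.16149362e-06]), 'ee_pos': array([ 163.42421733, -524.97515395,  249.77253173]), 'tool_rot': array([-5.02868152e-04,  9.88634415e-01,  1.50338747e-01, -4.09695166e-05]), 'ft_force': array([ 1.19479262,  0.45366425, -0.05264426]), 'moment': array([-0.00504939, -0.01808912,  0.0621525 ]), 'grip_force': 0.0, 'grip_width': 85.63450207629553}
```

View pics/top.png

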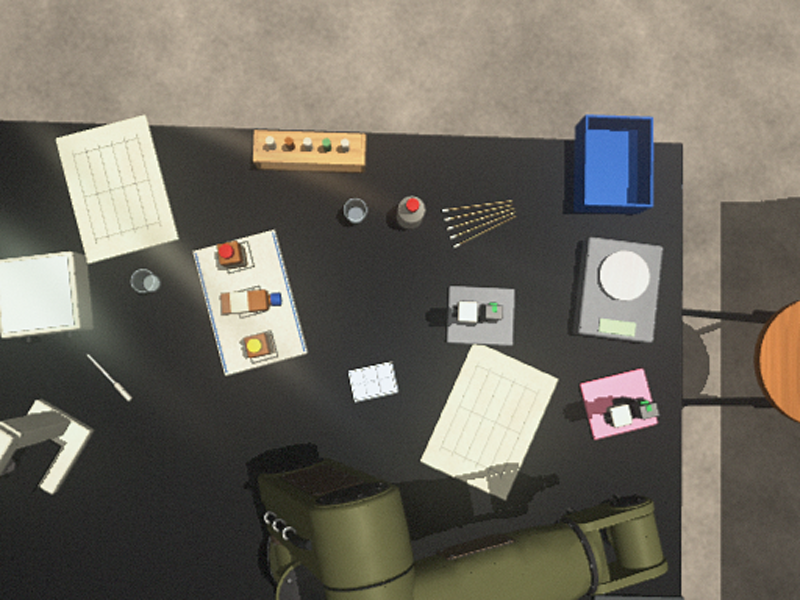

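View pics/scene.png

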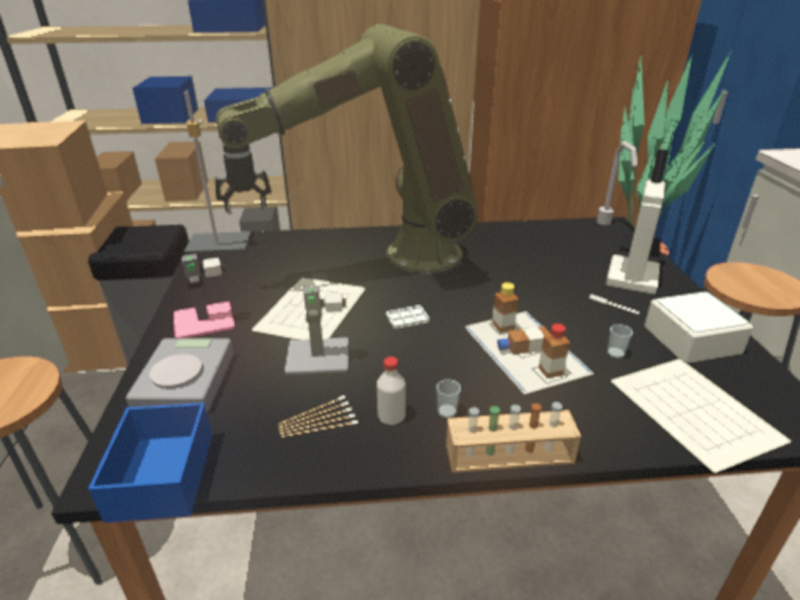

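The top view (800x600) shows the blue-capped bottle lying at about (250,300) on the middle square. The red cap stands at (230,255) and the yellow at (257,347). The grey stand has its grip at (494,310), its pod at (467,312) and a green mark on the far side.

Possible mix-ups:
- **Stand:** the pink look-alike at (620,405) has the same pod and grip. I choose the grey one at (480,315).
- **Bottle:** the red and yellow bottles and the wash bottle at (411,212) are similar. I choose the blue cap at (275,299).

Run:
```python
from h import *
W=np.load("pics/top.npy"); im=cv2.imread("pics/top_raw.png"); s=512/800
print("bench z",np.nanmedian(W[200:240,205:220,2]), "lane z", np.nanmedian(W[205:210,175:180,2]))
def rect(name,box,m,lo,hi):
    u0,u1,v0,v1=[int(a*s) for a in box]
    w=W[v0:v1,u0:u1].reshape(-1,3); k=m[v0:v1,u0:u1].reshape(-1)&(w[:,2]>lo)&(w[:,2]<hi)
    p=w[k]
    if len(p)<4: print(name,"few",len(p)); return
    r=cv2.minAreaRect(p[:,:2].astype(np.float32)); print(name,len(p),np.round(r[0],1),np.round(r[1],1),round(r[2],1),"z",np.round(np.percentile(p[:,2],[5,50,95]),1),"mean",np.round(p.mean(0),1))
hsv=cv2.cvtColor(im,cv2.COLOR_BGR2HSV); H,S,V=hsv[...,0],hsv[...,1],hsv[...,2]
any_=np.ones(H.shape,bool)
blue=(H>100)&(H<130)&(S>150)
bright=(V>130)&(S<80)
rect("lane",(185,315,225,385),any_&((V>70)),-3,9)
rect("lane_white",(185,315,225,385),bright,-6,10)
rect("bottle",(210,290,280,322),any_,30,60)
rect("body",(210,266,280,322),any_,42,60)
rect("cap",(262,290,285,315),blue,15,60)
rect("redtop",(205,260,235,275),(S>150)&((H<6)|(H>174)),120,150)
rect("yeltop",(235,280,325,365),(S>120)&(H>20)&(H<35),120,150)
rect("plate",(435,525,275,355),any_,8,20)
rect("griptop",(480,515,290,330),any_,190,215)
rect("green",(480,515,290,330),(H>45)&(H<80)&(S>80),150,215)
rect("pod",(445,485,295,330),any_,160,190)
a=cv2.resize(im[140:245,115:205],(540,630)[:1]+(590,),interpolation=cv2.INTER_CUBIC)
b=cv2.resize(im[175:225,280:335],(260,236),interpolation=cv2.INTER_CUBIC)
o=np.zeros((590,800,3),np.uint8); o[:,:540]=a; o[:236,540:]=b
cv2.imwrite("pics/crop1.png",o)
```

```text
bench z -0.16544469554582975 lane z 4.501944128609239
lane 3512 [531.6 201.9] [373.3 252.6] 11.5 z [-2.   3.2  8. ] mean [543.7 192.5   3.1]
lane_white 3126 [552.2 191.8] [293.4 194.3] 16.9 z [-3.   3.5  8.7] mean [548.8 188.7   3.3]
bottle 470 [553.  183.1] [ 47.1 129.7] 7.6 z [35.5 48.7 55.6] mean [551.8 187.6  47.6]
body 373 [551.  198.4] [47.1 98.9] 7.6 z [43.9 49.9 55.7] mean [550.9 198.2  49.8]
cap 39 [558.6 127.6] [20.8 18.2] 1.8 z [32.5 38.7 45.4] mean [558.7 127.2  38.9]
redtop 66 [650.2 223.7] [26.6 27.2] 55.0 z [125.1 133.  139. ] mean [650.4 223.8 132.6]
yeltop 68 [454.2 157.3] [26. 28.] 1.8 z [127.  133.8 139.6] mean [454.9 157.4 133.7]
plate 1035 [ 536.6 -327.8] [173.4 194.4] 1.6 z [ 8.8 13.6 18.5] mean [ 533.4 -332.1   13.5]
griptop 106 [ 538.5 -330. ] [28.9 35.3] 1.1 z [193.9 198.8 204.5] mean [ 536.8 -329.9  199. ]
green 18 [ 544.9 -330.5] [16.6 14.6] 4.2 z [184.2 197.3 202.7] mean [ 546.4 -331.2  196. ]
pod 211 [ 537.1 -282.4] [60.8 41.7] 87.4 z [164.6 174.1 181.2] mean [ 536.4 -281.1  173.5]
```

View pics/crop1.png

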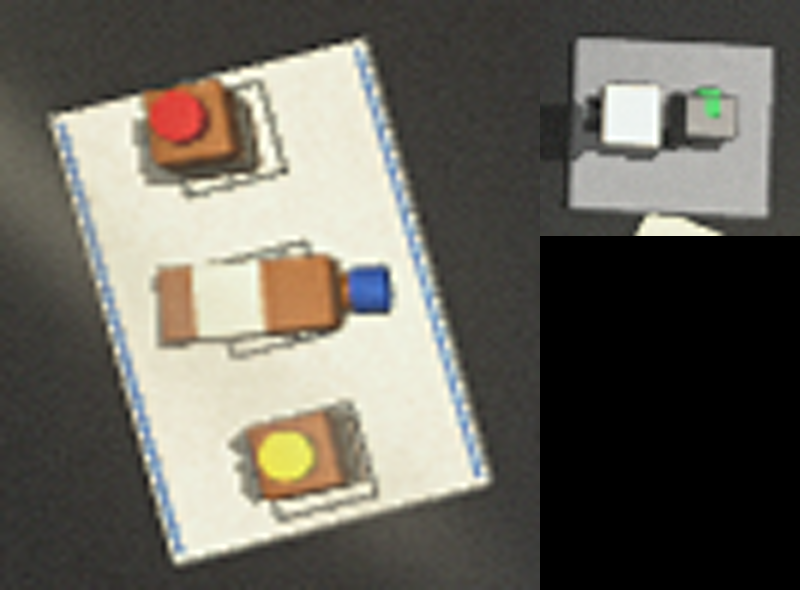

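Measurements agree with the stated sizes:

| Item | Measured size | Position (mm) |
|---|---|---|
| Lane | 293 x 194 mm, yaw 17° | square1 ≈ (552,192) |
| Bottle body | 47 x 99 mm, top at 50 mm | centre (551,198) |
| Grip | 29 x 35 mm, top at 199 mm | (538,-330), yaw ≈ 0–2° |

The close crop confirms the blue cap on the middle square, and the grey plate with the green mark towards +x. Next I check IK for the stand-up motion.

```bash
cat >> h.py <<'E'
a=np.radians(7); u=np.array([np.sin(a),-np.cos(a),0]); k=np.array([0,0,1.]); c_=np.array([np.cos(a),np.sin(a),0])
def tool(phi,sgn=1):
    "phi rad from straight down; >0 points along +u"
    z=-np.cos(phi)*k+np.sin(phi)*u; y=sgn*c_; return quat(np.column_stack([np.cross(y,z),y,z]))
body=np.array([551,198.4,27]); S0,H0=20,7
G0=body+S0*u+H0*k
sq=np.array([552.2,191.8,54])
G1=sq+S0*k-H0*u+1.5*k
E
python3 - <<'E'
from h import *
for sg in (1,-1):
  for d in (-25,0,25,45,65):
    r=bot.ik(list(G1+[0,0,60]),tool(np.radians(d),sg)); print(sg,d,None if r is None else np.round(r,2))
  r=bot.ik(list(G0),tool(np.radians(-25),sg)); print(sg,"G0",None if r is None else np.round(r,2))
  r=bot.ik(list(G1),tool(np.radians(65),sg)); print(sg,"G1",None if r is None else np.round(r,2))
  r=bot.ik(list(G1-120*u),tool(np.radians(65),sg)); print(sg,"back",None if r is None else np.round(r,2))
for g in ((1,0),(-1,0)):
  for z in (178,298,330): print(g,z,bot.ik([537.5,-330,z],down(*g)))
E
```

```text
1 -25 [ 0.12  0.49  1.59  0.49  1.11 -0.24]
1 0 [ 0.28  0.49  1.53 -0.    1.12  0.16]
1 25 [ 0.44  0.58  1.46 -0.43  1.28  0.48]
1 45 [ 0.53  0.69  1.39 -0.71  1.47  0.64]
1 65 [ 0.6   0.82  1.33 -0.95  1.68  0.73]
1 G0 [ 0.08  0.65  1.63  0.54  0.96 -0.38]
1 G1 [ 0.6   0.91  1.33 -0.94  1.63  0.8 ]
1 back [ 0.74  1.04  1.07 -0.86  1.81  0.77]
-1 -25 None
-1 0 None
-1 25 None
-1 45 [ 0.53  0.69  1.39 -0.71  1.47 -2.5 ]
-1 65 [ 0.6   0.82  1.33 -0.95  1.68 -2.42]
-1 G0 None
-1 G1 [ 0.6   0.91  1.33 -0.94  1.63 -2.34]
-1 back [ 0.74  1.04  1.07 -0.86  1.81 -2.37]
(1, 0) 178 [-6.08677935e-01  5.40793191e-01  1.35358591e+00 -4.44089210e-16
  1.24721355e+00 -6.08677935e-01]
(1, 0) 298 [-6.08677935e-01  4.56861380e-01  1.19746732e+00 -4.44089210e-16
  1.48726395e+00 -6.08677935e-01]
(1, 0) 330 [-6.08677935e-01  4.45726746e-01  1.14129381e+00 -4.44089210e-16
  1.55457210e+00 -6.08677935e-01]
(-1, 0) 178 [-6.08677935e-01  5.40793191e-01  1.35358591e+00 -4.44089210e-16
  1.24721355e+00  2.53291472e+00]
(-1, 0) 298 [-6.08677935e-01  4.56861380e-01  1.19746732e+00 -4.44089210e-16
  1.48726395e+00  2.53291472e+00]
(-1, 0) 330 [-6.08677935e-01  4.45726746e-01  1.14129381e+00 -4.44089210e-16
  1.55457210e+00  2.53291472e+00]
```

Run:
```python
from h import *
q=tool(np.radians(-25)); ax=Rq(q).as_matrix()[:,2]
bot.servo_line([163,-525,300],speed=200)
bot.move_to(list(G0-150*ax+[0,0,30]),q)
bot.move_gripper(66,40)
bot.servo_line(list(G0-90*ax),speed=200)
hit=bot.servo_line(list(G0),speed=100,until_force=12); print(hit,bot.read_state()["ee_pos"],G0)
if not hit:
    bot.move_gripper(30,40); s=bot.read_state(); print(s["clock"],s["grip_width"],s["grip_force"],s["ft_force"])
c=bot.read_camera("scene"); cv2.imwrite("pics/s2.png",cv2.resize(c["image"][150:280,260:420],(800,600)))
```

```text
False [553.84557413 178.38212916  34.59926306] [553.43738687 178.54907697  34.        ]
5.4667 45.38573240536481 41.96178138256073 [-0.38931847 -2.98442132  5.62007518]
```

View pics/s2.png

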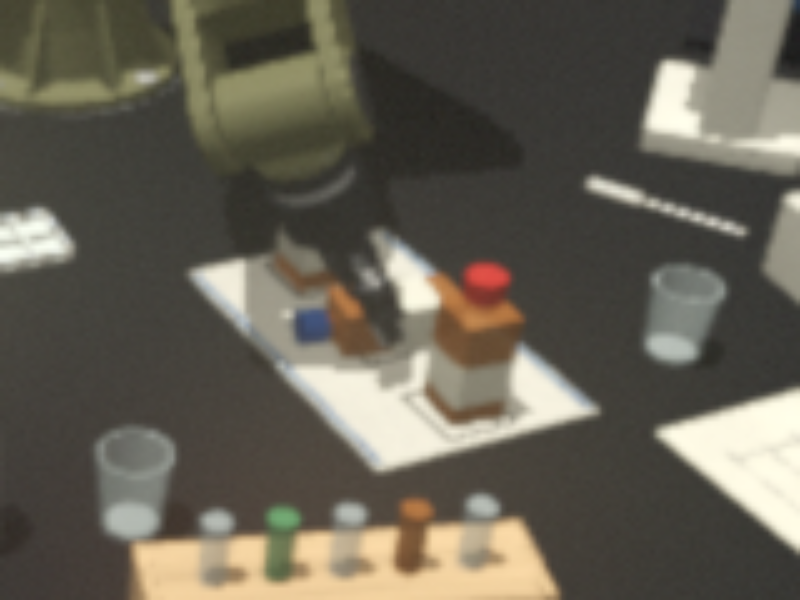

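The picture shows the fingers astride the blue-capped bottle at about (370,300), gripped at 45 mm, with the red and yellow bottles untouched. Next: lift, turn upright, lower.

Run:
```python
from h import *
bot.servo_line(list(G0+[0,0,90]),speed=150)
up=G1+[0,0,90]
for i,d in enumerate((-5,20,45,65)):
    bot.servo_line(list(G0+[0,0,90]+(up-G0-[0,0,90])*(i+1)/4),tool(np.radians(d)),speed=15)
s=bot.read_state(); print(s["clock"],s["grip_width"],s["ft_force"],s["ee_pos"],up)
bot.servo_line(list(G1+[0,0,12]),speed=100)
W=cloud(bot.read_camera("scene"))
hit=bot.servo_line(list(G1-[0,0,6]),speed=20,until_force=4)
s=bot.read_state(); print(hit,s["clock"],s["grip_width"],s["ft_force"],s["ee_pos"],G1)
c=bot.read_camera("scene"); cv2.imwrite("pics/s3.png",cv2.resize(c["image"][140:270,260:420],(800,600)))
```

```text
9.9333 45.67729919789506 [-0.17512163  0.73325696 -0.49637186] [551.50942158 198.59605203 165.78538013] [551.3469146  198.74782306 165.5       ]
True 11.675 45.32495486624997 [0.02776564 0.57361877 4.30497922] [551.21503718 198.73806555  71.39646103] [551.3469146  198.74782306  75.5       ]
```

View pics/s3.png

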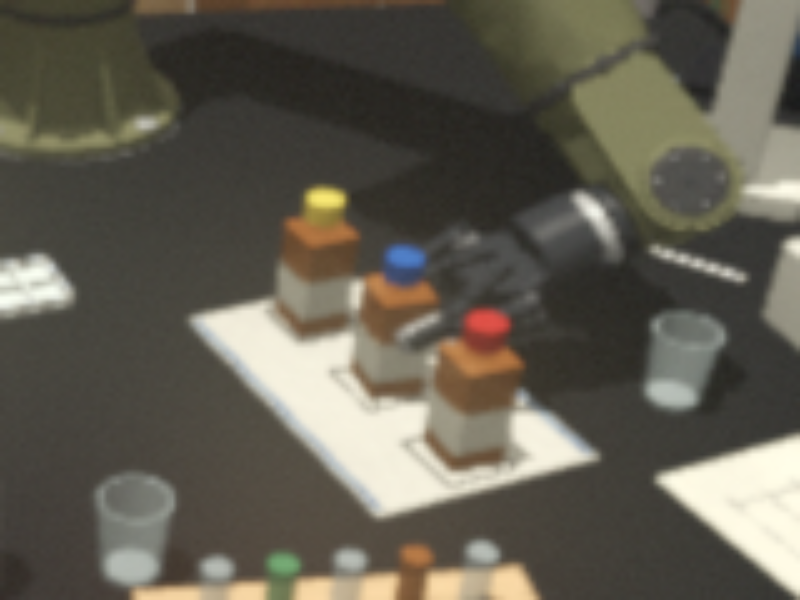

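The picture shows the blue-capped bottle upright in the middle square at about (400,330), between yellow and red, touching the lane. I let go and back out.

Run:
```python
from h import *
bot.move_gripper(66,40); bot.dwell(0.2)
q=tool(np.radians(65)); ax=Rq(q).as_matrix()[:,2]; p=np.array(bot.read_state()["ee_pos"])
p1=p-70*ax; bot.servo_line(list(p1),speed=100)
bot.servo_line(list(p1+[0,0,170]),speed=200)
bot.move_gripper(85)
bot.move_to([537.5,-329.5,330],down(1,0.02))
s=bot.read_state(); print(s["clock"],s["ft_force"],s["ee_pos"])
c=bot.read_camera("top"); W=cloud(c); im=c["image"]; np.save("pics/top2.npy",W)
hsv=cv2.cvtColor(im,cv2.COLOR_BGR2HSV); b=np.zeros(im.shape[:2],bool); b[140:245,120:200]=True
for n,m in (("blue",(hsv[...,0]>100)&(hsv[...,0]<130)&(hsv[...,1]>150)),("red",(hsv[...,0]<6)|(hsv[...,0]>174)),("yel",(hsv[...,0]>20)&(hsv[...,0]<35)&(hsv[...,1]>120))):
    w=W[b&m&(W[...,2]>120)&(W[...,2]<150)]; print(n,len(w),w.mean(0))
c=bot.read_camera("scene")
cv2.imwrite("pics/t4.png",np.hstack([cv2.resize(im[150:250,115:215],(400,400)),cv2.resize(c["image"][140:240,150:250],(400,400))]))
```

```text
16.5667 [-0.06486075  0.15767725  0.92165401] [ 537.97477765 -328.64656502  329.68253266]
blue 2 [560.57424124 187.83612632 134.94733528]
red 71 [650.08092283 223.28739485 132.41591709]
yel 67 [455.00424909 157.2535416  133.60125211]
```

View pics/t4.png

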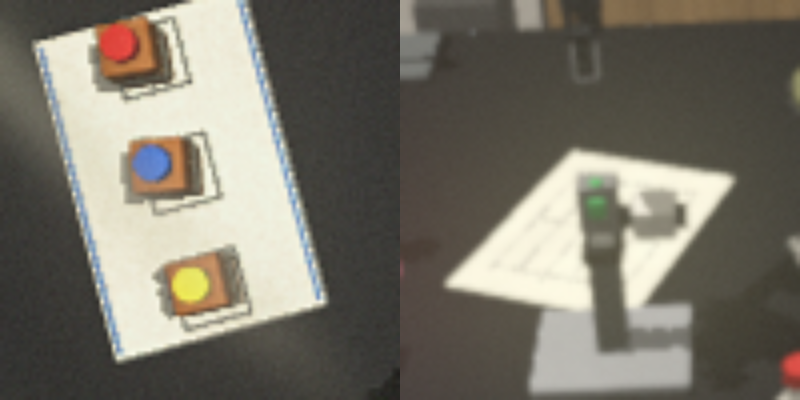

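The bottle stands upright on square1, and red and yellow have not moved (under 1 mm). Now I pinch the grip.

Run:
```python
from h import *
hit=bot.servo_line([537.5,-330,178],down(1,0.02),speed=100,until_force=12)
s=bot.read_state(); print(hit,s["ee_pos"],s["ft_force"])
if not hit:
    bot.move_gripper(20,40); bot.dwell(0.3)
    s=bot.read_state(); print(s["clock"],s["grip_width"],s["grip_force"],s["ft_force"])
c=bot.read_camera("scene"); cv2.imwrite("pics/s5.png",cv2.resize(c["image"][130:250,130:290],(800,600)))
```

```text
False [ 537.66037443 -330.1107474   178.60217266] [-0.64819229 -0.64442337 -0.42565437]
19.2083 28.493720475267658 41.027758987474954 [-29.28469572   6.44216181  15.3802595 ]
```

View pics/s5.png

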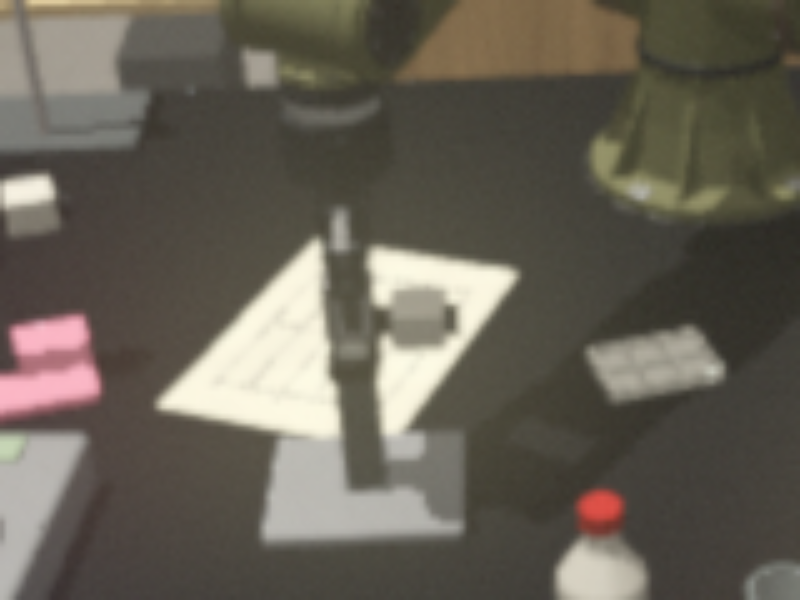

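The button is under the pad, and the 28.5 mm width means it is fully in. The 29 N side load says the tool sits slightly too far in +x, so I relieve that and then pull up.

Run:
```python
from h import *
x=537.5;y=-330.
for i in range(5):
    f=bot.read_state()["ft_force"]
    if abs(f[0])<6: break
    x+=0.7*np.sign(f[0]); bot.servo_line([x,y,178],speed=10)
    s=bot.read_state(); print(x,s["ee_pos"],s["ft_force"],s["grip_width"])
```

```text
536.8 [ 534.84670027 -330.1062692   178.64182642] [-22.44577904   6.16611063  12.44934351] 28.48653282537036
536.0999999999999 [ 534.78064539 -330.09117791  178.60997229] [-16.02648738   4.68081758  10.01066695] 28.536177623617416
535.3999999999999 [ 534.69691314 -330.12336492  178.69185161] [-9.4009997   2.91418254  7.81191218] 28.361647272134086
534.6999999999998 [ 534.64182918 -330.09489264  178.68954648] [-3.9169567   2.0722258   6.87044943] 28.326514550675938
```

Run:
```python
from h import *
for z,sp,F in ((238,80,25),(290,80,25),(302,15,10)):
    h=bot.servo_line([534.5,-330,z],speed=sp,until_force=F); s=bot.read_state(); print(h,s["clock"],s["ee_pos"],s["ft_force"],s["grip_width"],s["grip_force"])
    if h: break
bot.dwell(0.4); s=bot.read_state(); print(s["clock"],s["ee_pos"],s["ft_force"],s["grip_width"],s["grip_force"])
c=bot.read_camera("scene"); cv2.imwrite("pics/s6.png",cv2.resize(c["image"][100:250,130:330],(800,600)))
```

```text
False 21.1583 [ 534.54604017 -330.06205011  237.626129  ] [ 5.16966135 -1.88373307 -2.94813288] 27.985282323811372 40.02617729207486
False 21.9583 [ 534.53795327 -330.05126743  289.35659058] [ 4.26130305 -3.05481579 -2.90150163] 28.294797192827282 40.212018747388356
True 22.6167 [ 534.55795546 -330.01575999  298.06613712] [ 2.74977669 -1.49412315 -4.56968784] 28.36404761171212 44.40632604762868
23.0167 [ 534.56947084 -330.05373468  298.31095004] [ 3.00954377  0.43203589 -4.04562098] 28.15020142453658 44.253030363870494
```

View pics/s6.png

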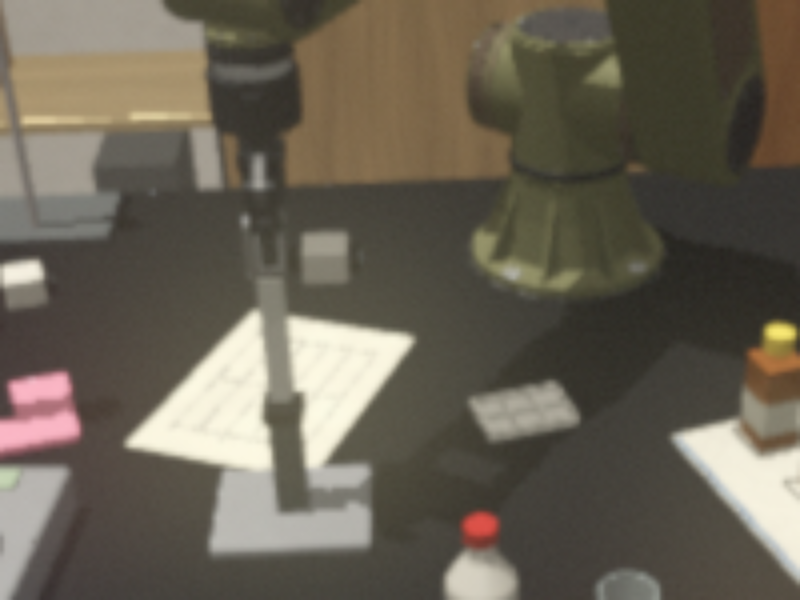

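The mast is fully out: the pod at about (325,257) has risen with the grip, and the tool went up 119.7 mm until it met the end stop. The grip is 28.2 mm wide at 44 N, so the button is in. I hand it in.

```bash
python3 -c "
from rig import bot
print(bot.finish_job())"
```

```text
the job is handed in; nothing more can be done
None
```

The job is handed in, with no verdict returned: the blue-capped bottle stands upright and released on the middle square, and the arm holds the mast at its second stop with the button squeezed.

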